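Click the kimchi ripening timer to its mark and start it

ROBOT

A 6-joint arm with a two-finger parallel gripper is mounted at the origin on the work surface. World frame = base frame: x ahead of the robot, y to its left, z up, the work surface at z = 0. Lengths are in m, angles in rad, forces in N, time in s.
With the tool pointing down it reaches from about 0.375 to 0.9 m from the base axis. Payload 3.1 kg.
Tool frame: the origin (TCP) lies between the finger pads; the fingertips stand 14 mm ahead of it and the grasp point (between the pads) lies 5 mm behind it; z points along the fingers, y is the line along which they close (so a half turn about z gives the same grasp; the last joint's range is limited). The gripper opens to 85 mm and grips with 20 to 120 N. Pads are 22 mm wide; open, the fingers measure 114 mm over their backs; the gripper's body (76 mm by 85 mm) begins 54 mm behind the grasp point. The pads swing forward as they close: fully open they stand 13 mm farther back than shut.
Start: joints at [1.143, 0.527, 1.433, -0, 1.181, -0.178], TCP at [0.154, 0.606, 0.207] pointing down, gripper open.
Joint ranges: [-3.08, 3.08], [-0.75, 2.2], [0.22, 2.44], [-1.43, 4.57], [0, 2.65], [-2.85, 2.85]. Speed limits (rad/s): [2.79, 2.79, 3.14, 3.14, 3.14, 3.14].

INTERFACE

Orientations are given as a unit quaternion [w, x, y, z].
In Python, from plant import * gives the robot as it stands. The module is installed in compiled form; this text tells all that it offers.
- The arm moves only by the tool move_arm, never from a script. Its argument "commands" is a list of rows, each a list of 2 entries, a list of its own where there are three numbers: the shift along the tool's x, y, z in mm, then the turn about the tool's z in rad. A call has 1 to 5 rows; each row shifts and turns the commanded pose from where the row before left it, along the tool's axes as they then stand; what a row does not reach is not made up. A row lasts 1/12 s, in which the tool goes at most 41.7 mm and 7.16 degrees, less where a joint would pass 70% of its speed; a pose out of reach is approached as far as the arm can. A call is refused whole if a number of a shift passes 41.7 or a number of a turn 0.125, either way. A call with a gripper value outside its range is refused whole. "grip" is the opening, from -1 (shut) to 1 (fully open), set as the call begins (left out, the last holds). The fingers move at their own pace and stop on an object; the grip force is fixed at half the most. Time passes only in rows, so rows that do not move let the fingers close. It gives the time, the measured TCP pose, the force, the opening and the grip force at its end, in the units of the state.
- get_state(): the state, without advancing time (a new reading comes with each control period).
- camera(name): name is "scene" or "top" or "wrist"; returns the picture (384x512x3 uint8, red, green, blue); there is no depth.
- camera_params(name): a dict with "K" (3x3 intrinsics, pixels), "T" (4x4, takes a point from camera to world coordinates). Camera axes: x right, y down, z forward; pixel columns grow to the right and rows downward; lengths in m; the calibration is good to about 2 mm. A picture is of the moment at which its call begins: read the wrist's pose just before it. camera_params takes no time and is no camera call; for the wrist camera it gives the pose at the moment of the call.
- finish_job(): hands the job in; it is judged then, once.
The state is a dict: "time": time; "joint_pos": joint angles; "qvel": joint speeds; "tau": joint torques, N m; "position": TCP position; "ee_rot": TCP orientation; "ft_force": force on the tool from outside, world axes, zero at the start; "wrist_torque": the same for the moment, N m; "opening": opening from 0.0 (shut) to 1.0 (fully open); "gripper_force": force on a finger pad.
Only numpy, scipy, OpenCV 4.12 (cv2) and the standard library are available. Lean on these libraries where they do the work, as an engineer would, in place of code of your own. Each camera call takes 0.05 s, during which the arm holds its last target. There are 200 camera calls.

TASK

Set the kimchi ripening timer on the cutting board and start it: with a fingertip, flick the top edge of its toothed thumbwheel towards the robot, click by click, until the one tooth with the crossbar (the T-shaped one) clicks in standing straight up, and do not turn it past that. Only then press the round start button beside the wheel all the way down and let it come up again. Only touch the timer: do not lift it, push it about or tip it, leave everything else where it stands, and finish with the hand clear.

Things in the scene. Friction and masses are not known exactly. Their poses are not given: they have to be found in the camera images.
- timer: ripening timer: loose white unit, 0.9 kg, on the 20 mm thick board; slides if pushed by over 4 N. Origin on its underside below the wheel's middle; z up; y along the axle towards the button; -x roughly to the robot. Foot 116 (x) by 156 mm (y -46 to 110). Blocks 100 mm long (x), tops 72 mm up, at y -45 to -21 (round hump on it, to 83 mm) and 21 to 109
- axle (a point): middle of the grey wheel, on its axle, 60 mm above the timer's underside. 6 flat radial teeth, 60 degrees apart, 16 mm wide along the axle, 7 mm thick, tips at 45 mm radius; hub radius 24 mm. One tooth has a crossbar at its tip (34 mm along the axle, 9 mm thick, 8 mm high, flush with the tip radius)
- crossbar (a point): tip of the T-shaped tooth, 45 mm from the axle; moves with the wheel. Goal: straight above the axle. At the start 1 or 2 clicks short of it, on the side away from the robot (60 or 120 degrees from the top)
- wheel (a joint): wheel angle, rad: 0 = crossbar tooth straight up; grows as the wheel's top moves towards the robot (timer -x); stops at -2.9 and 1.4. Clicks every 1.047 with a tooth straight up, held by about 2 N at a tip; past half a click it goes on by itself, else falls back. A fingertip 35 mm above the axle, drawn from the top tooth's far side till its front is 34 mm past the axle, slips off after one click
- start_top (a point): centre of the top face of the round start button, 28 mm across, on the wide block 78 mm along the timer's y from the wheel's middle; face 94 mm above the timer's underside when up (wheel top: 105 mm). Pressed straight down
- start (a joint): travel of the start button in m: 0 up, 0.006 fully down (5 N); a spring returns it
- jar: tall glass jar with a screw-top steel lid, 84 mm across, 125 mm tall, on the board beside the timer; bystander
- mug: ceramic mug, 76 mm across, 88 mm tall, handle sticking out a further 30 mm or so, on the board at the timer's other side; bystander
- tongs: flat kitchen tongs, 240 mm long, 12 mm high, lying on the board along its robot-side edge; bystander
- whisk: flat steel whisk, 245 mm long, 16 mm high, lying on the table; bystander
- bowl: small bowl, 110 mm across, 50 mm high, on the table; bystander
- spoon: spoon lying on the table; bystander
- sauce: bottle, 60 mm across, 160 mm tall, on the table beyond the board; bystander
Not all that is in view belongs to the job. What is shaped like the timer but yellow is not meant.

How it is judged:
On the way, in this order (a step that is already met when the one before it is completed fails the run):
1. the thumbwheel has clicked in with the crossbar tooth straight up (value of joint wheel between -0.15 and 0.15 rad), for 0.15 s.
2. the start button is pressed down (all of step 1 and value of joint start above 0.0045 m), for 0.05 s.
At the end, for the whole second after the job is handed in: the crossbar tooth stands straight up (within 0.15 rad), the start button has been pressed at least 4.5 mm after that and is up again (within 1.5 mm), and the timer stands upright and at rest on the board within 30 mm of where it stood (all of step 1 and value of joint start below 0.0015 m and distance of timer from where it was at the start of the episode below 0.03 m and angle between timer's own z axis and vertical below 0.05 rad and height (world z) of timer below 0.026 m and linear speed of timer below 0.02 m/s); the robot touches nothing.
It fails at once if the wheel is turned more than half a click past the crossbar tooth (value of joint wheel above 0.52 rad).
It fails at once if the start button is pressed while the crossbar tooth is not up (value of joint start above 0.003 m and (value of joint wheel below -0.25 rad or value of joint wheel above 0.25 rad)).
It fails at once if the timer is lifted more than 10 mm off the board (height (world z) of timer above 0.03 m).
It fails at once if the timer is pushed more than 30 mm or tipped more than 0.2 rad (distance of timer from where it was at the start of the episode above 0.03 m or angle between timer's own z axis and vertical above 0.2 rad).
It fails at once if a bystander is moved more than 20 mm (distance of any of jar, mug, tongs, whisk, bowl, spoon, sauce from where it was at the start of the episode above 0.02 m).
It also fails if it takes over 38 s, if anything falls off the work surface, if the arm or the gripper's body presses on something with over 40 N, if the wrist force passes 120 N, or if a joint passes its speed limit or range.

## Working session

There is one attempt and no reset: what is moved stays moved. The work goes in short steps, Python scripts to look and compute and a tool call to move; the robot and the scene stay as the last step left them, time stands still between calls to the robot, and variables do not carry over. Pictures are saved under pics/ and viewed, at most 10 in all, crops included, and the job is handed in when it is done.

Besides the shell and the picture viewer there is one more tool, called after "Call:" as name([rows], argument=value, ...), one row to a line, values as JSON. move_arm: Moves the arm, as the interface text tells. Its arguments: {"type":"object","properties":{"commands":{"type":"array"},"grip":{"type":"number"}},"required":["commands"]}

```bash
mkdir -p pics; python3 - <<'E'
from plant import *
import cv2,numpy as np
s=get_state();print(s['time'],s['position'],s['ee_rot'],s['opening'])
for n in("scene","top"):
    cv2.imwrite(f"pics/{n}0.png",camera(n)[:,:,::-1]);p=camera_params(n);print(n,p['K'].round(1).tolist(),p['T'].round(3).tolist())
a=cv2.imread("pics/scene0.png");b=cv2.imread("pics/top0.png")
E
```

```text
0.0 [0.15354746 0.60505933 0.20643582] [-3.30456062e-04  1.24084402e-01  9.92271075e-01 -1.03233391e-03] 0.997404712460343
scene [[405.0, 0.0, 257.1], [0.0, 405.0, 190.5], [0.0, 0.0, 1.0]] [[-0.56, 0.695, -0.451, 1.08], [0.829, 0.475, -0.296, 0.363], [0.008, -0.54, -0.842, 1.15], [0.0, 0.0, 0.0, 1.0]]
top [[364.0, 0.0, 257.3], [0.0, 364.0, 191.0], [0.0, 0.0, 1.0]] [[-0.005, -0.997, 0.071, 0.419], [-1.0, 0.005, 0.01, -0.015], [-0.01, -0.071, -0.997, 1.156], [0.0, 0.0, 0.0, 1.0]]
```

View pics/scene0.png

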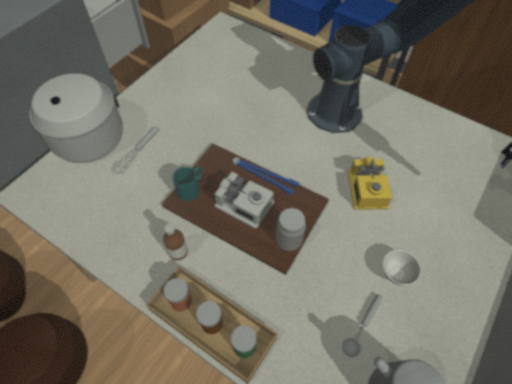

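View pics/top0.png

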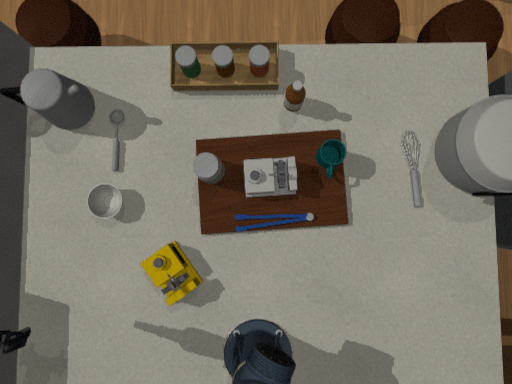

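Candidates: the white unit on the board, top (270,176) and scene (245,198), and the yellow one, top (172,272) and scene (370,185). By the description it is the white one. In the top view its button is near (255,176) and its wheel near (280,175). I'll check this in a close crop.

```bash
python3 - <<'E'
import cv2,numpy as np
b=cv2.imread("pics/top0.png")[140:210,185:355];a=cv2.imread("pics/scene0.png")[165:235,195:315]
b=cv2.resize(b,(680,280),interpolation=cv2.INTER_CUBIC);a=cv2.resize(a,(510,298),interpolation=cv2.INTER_CUBIC)
c=np.zeros((580,680,3),np.uint8);c[:280]=b;c[282:,:510]=a;cv2.imwrite("pics/crop0.png",c)
E
```

```text
(no output)
```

View pics/crop0.png

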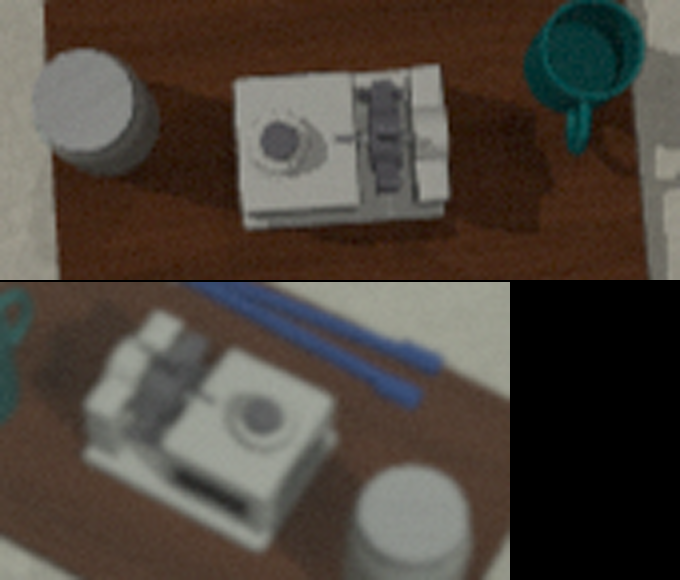

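The crop shows the white timer with its grey wheel at crop (385,140), top-view pixel (281,175). The button is at crop (280,142), pixel (255,175.5). The wider crossbar is at the far side, near crop (385,93). I'll measure these points now.

```bash
cat > h.py <<'E'
from plant import *
import numpy as np,cv2
from scipy.spatial.transform import Rotation as R
def ray(n,px,z,p=None):
    p=p or camera_params(n);T=p['T'];d=T[:3,:3]@np.linalg.solve(p['K'],[px[0],px[1],1]);o=T[:3,3]
    return (o+d*(z-o[2])/d[2]).round(4)
def proj(p,X):
    T=p['T'];c=T[:3,:3].T@(np.asarray(X)-T[:3,3]);q=p['K']@c;return (q[:2]/q[2]).round(1)
def two(n1,a,n2,b):
    A=[];B=[]
    for n,px in((n1,a),(n2,b)):
        p=camera_params(n);T=p['T'];d=T[:3,:3]@np.linalg.solve(p['K'],[px[0],px[1],1]);d/=np.linalg.norm(d)
        P=np.eye(3)-np.outer(d,d);A.append(P);B.append(P@T[:3,3])
    return np.linalg.lstsq(np.vstack(A),np.hstack(B),rcond=None)[0].round(4)
E
python3 - <<'E'
from h import *
print('btn',ray('top',(185+279/4,140+142/4),.114))
print('btn2v',two('top',(185+279/4,140+142/4),'scene',(195+262/4.25,165+(416-282)/4.25)))
# wide block top corners z=.092
for q in((235,80),(352,74),(243,215),(360,208),(413,67),(441,66)):print('blk',q,ray('top',(185+q[0]/4,140+q[1]/4),.092))
print('far tip z.102',ray('top',(185+385/4,140+90/4),.102),'z.058',ray('top',(185+385/4,140+90/4),.058))
print('lid',ray('top',(185+84/4,140+101/4),.145),'mug',ray('top',(185+585/4,140+50/4),.108))
for q in((236,217),(312,217),(237,230)):print('tongs',ray('top',q,.03))
p=camera_params('wrist');print(p['K'].tolist());s=get_state()
Rt=R.from_quat(np.roll(s['ee_rot'],-1)).as_matrix();print('tool axes',Rt.round(3).tolist());print('cam in tool',(Rt.T@(p['T'][:3,3]-s['position'])).round(4),(Rt.T@p['T'][:3,:3]).round(3).tolist())
E
```

```text
btn [0.5373 0.0024 0.114 ]
btn2v [0.538  0.0038 0.1022]
blk (235, 80) [0.586 0.035 0.092]
blk (352, 74) [ 0.5899 -0.0512  0.092 ]
blk (243, 215) [0.4862 0.0293 0.092 ]
blk (360, 208) [ 0.4909 -0.0563  0.092 ]
blk (413, 67) [ 0.5948 -0.0962  0.092 ]
blk (441, 66) [ 0.5955 -0.1168  0.092 ]
far tip z.102 [ 0.5764 -0.0749  0.102 ] z.058 [ 0.583  -0.0773  0.058 ]
lid [0.5635 0.1384 0.145 ] mug [ 0.6038 -0.2198  0.108 ]
tongs [0.4184 0.0622 0.03  ]
tongs [ 0.4174 -0.172   0.03  ]
tongs [0.3785 0.0592 0.03  ]
[[292.89964941720723, 0.0, 254.76904602323506], [0.0, 292.89964941720723, 198.1211229157776], [0.0, 0.0, 1.0]]
tool axes [[-0.969, 0.246, -0.001], [0.246, 0.969, -0.002], [0.0, -0.002, -1.0]]
cam in tool [ 0.0845 -0.0008 -0.1655] [[-0.0, -0.946, -0.325], [1.0, -0.0, 0.001], [-0.001, -0.325, 0.946]]
```

The two estimates agree. The wheel axle is at about (0.5415, -0.0756), yaw about 0.05, and the 100 x 88 mm block size matches. The tool needs a turn of -0.30 about its z, and then tool x lies along timer -x. I'll shut the gripper and travel high.

Call:
move_arm([
  [[0,0,-8],-0.1],
  [[0,0,-8],-0.1],
  [[0,0,-8],-0.1],
  [[-16,-29,0],0],
  [[-16,-29,0],0],
], grip=-1)

```text
time: 0.52
position: [0.1885, 0.5499, 0.2314]
ee_rot: [0.0, -0.027, 1.0, 0.001]
ft_force: [0.2, -0.6, -0.2]
opening: 0.296
gripper_force: 0.0
```

Call:
move_arm([
  [[-16,-29,0],0],
  [[-16,-29,0],0],
  [[-16,-29,0],0],
  [[-16,-29,0],0],
  [[-16,-29,0],0],
])

```text
time: 0.93
position: [0.2763, 0.4071, 0.2311]
ee_rot: [-0.0, -0.026, 1.0, -0.0]
ft_force: [0.6, 0.8, 0.2]
opening: -0.001
gripper_force: 0.0
```

Call:
move_arm([
  [[-16,-29,0],0],
  [[-16,-29,0],0],
  [[-16,-29,0],0],
  [[-16,-29,0],0],
  [[-16,-29,0],0],
])

```text
time: 1.35
position: [0.3637, 0.2665, 0.2312]
ee_rot: [-0.0, -0.026, 1.0, -0.0]
ft_force: [-0.1, 0.9, 0.1]
opening: -0.002
gripper_force: 0.0
```

Call:
move_arm([
  [[-16,-29,0],0],
  [[-16,-29,0],0],
  [[-16,-29,0],0],
  [[-16,-29,0],0],
  [[-16,-29,0],0],
])

```text
time: 1.77
position: [0.451, 0.1258, 0.2312]
ee_rot: [-0.0, -0.025, 1.0, 0.0]
ft_force: [0.9, 0.4, 0.0]
opening: -0.0
gripper_force: 0.0
```

Call:
move_arm([
  [[-16,-29,0],0],
  [[-16,-29,0],0],
  [[-16,-29,0],0],
  [[-16,-29,0],0],
  [[0,0,0],0],
])

```text
time: 2.18
position: [0.5248, 0.0095, 0.2314]
ee_rot: [0.002, -0.023, 1.0, -0.002]
ft_force: [1.1, 1.0, 0.0]
opening: 0.0
gripper_force: 0.0
```

Call:
move_arm([
  [[-12,-28,0],0],
  [[-12,-28,0],0],
  [[-12,-28,0],0],
  [[0,0,0],0],
  [[0,0,0],0],
])

```text
time: 2.6
position: [0.5609, -0.0682, 0.2308]
ee_rot: [-0.001, -0.024, 1.0, 0.0]
ft_force: [-0.0, -0.1, 0.2]
opening: -0.004
gripper_force: 0.0
```

```bash
python3 - <<'E'
from h import *
s=get_state();p=camera_params('wrist');im=camera('wrist')[:,:,::-1]
Rt=R.from_quat(np.roll(s['ee_rot'],-1)).as_matrix()
print(s['time'],s['position'].round(4),Rt.round(3).tolist(),s['ft_force'])
cv2.imwrite('pics/w1.png',im);np.save('w1T.npy',p['T'])
c,sn=np.cos(.052),np.sin(.052);O=np.array([.5415,-.0756,.02]);M=np.array([[c,-sn,0],[sn,c,0],[0,0,1]])
for n,q in dict(btn=(0,78,94),axtop=(0,0,105),far=(39,0,82),far120=(39,0,37),blkNW=(-50,21,72),blkFW=(50,21,72),blkFfar=(50,109,72)).items():print(n,proj(p,O+M@np.array(q)/1e3))
print('tip',proj(p,s['position']+Rt[:,2]*.014))
E
```

```text
2.6 [ 0.5609 -0.0682  0.2308] [[-0.999, -0.049, -0.001], [-0.049, 0.999, 0.001], [0.001, 0.001, -1.0]] [-0.00046853 -0.14414081  0.18264771]
btn [327.8 167.3]
axtop [248.3 170.2]
far [249.1 200.9]
far120 [249.8 188.5]
blkNW [269.5 113.5]
blkFW [268.3 207.2]
blkFfar [347.6 206.9]
tip [255.5 230.5]
```

View pics/w1.png

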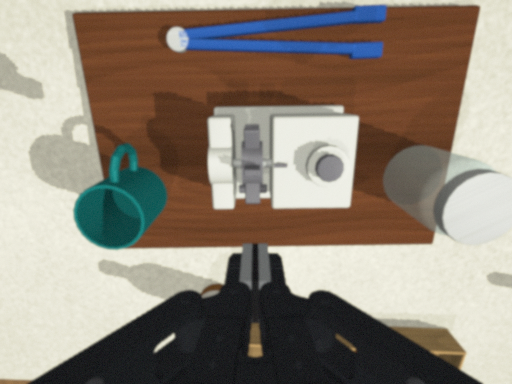

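The wrist view shows the button near (327,167), where predicted. The wheel is near (252,165) and the shut tip near (256,245). I'll enlarge the wheel to find the crossbar.

```bash
python3 - <<'E'
import cv2
a=cv2.imread('pics/w1.png')[95:225,195:370];cv2.imwrite('pics/w1c.png',cv2.resize(a,(787,585),interpolation=cv2.INTER_CUBIC))
E
```

```text
(no output)
```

View pics/w1c.png

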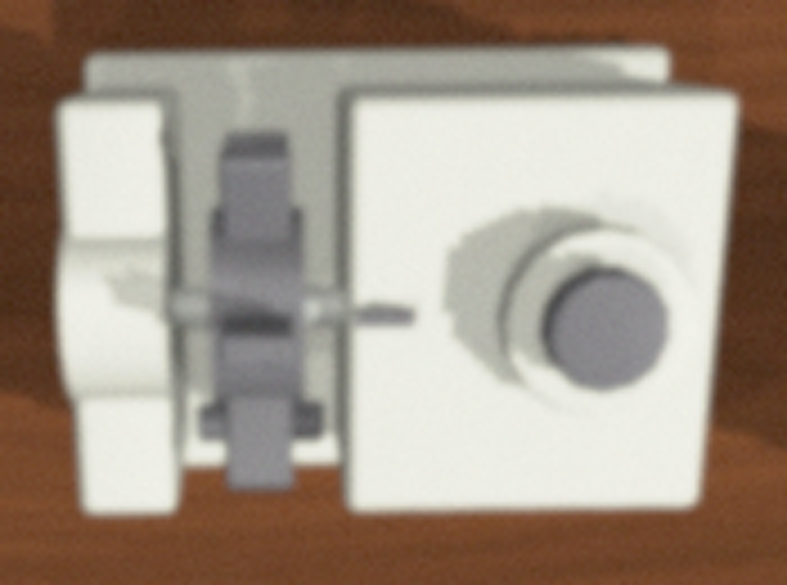

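This settles the starting position. The crossbar peeks out under the plain far tooth at crop (262,420), i.e. pixel (253,188). The predicted 120° pixel is (250,188.5), so **two clicks** are needed. The tip in the picture looked farther back than predicted, so I'll first measure its height with a light touch on the bare part of the wide block. With a 14 mm tip, contact should come at TCP z = 0.106.

Call:
move_arm([
  [[-10,30,0],0],
  [[0,0,35],0],
  [[0,0,35],0],
  [[0,0,30],0],
  [[0,0,5],0],
])

```text
time: 3.07
position: [0.5641, -0.0339, 0.1217]
ee_rot: [-0.006, -0.027, 1.0, 0.002]
ft_force: [-1.2, 1.5, -1.1]
opening: 0.0
gripper_force: 0.0
```

Call:
move_arm([
  [[0,0,5],0],
  [[0,0,0],0],
  [[0,0,0],0],
  [[0,0,0],0],
])

```text
time: 3.4
position: [0.5707, -0.037, 0.1234]
ee_rot: [0.002, -0.026, 1.0, -0.001]
ft_force: [0.1, -0.8, -0.2]
opening: 0.001
gripper_force: 0.0
```

```bash
python3 - <<'E'
from h import *
s=get_state();print(s['time'],s['position'].round(4),s['ft_force'].round(2))
a=camera('scene')[:,:,::-1];cv2.imwrite('pics/s2.png',cv2.resize(a[110:240,150:320],(784,600),interpolation=cv2.INTER_CUBIC))
E
```

```text
3.4 [ 0.5707 -0.037   0.1234] [ 0.12 -0.82 -0.16]
```

View pics/s2.png

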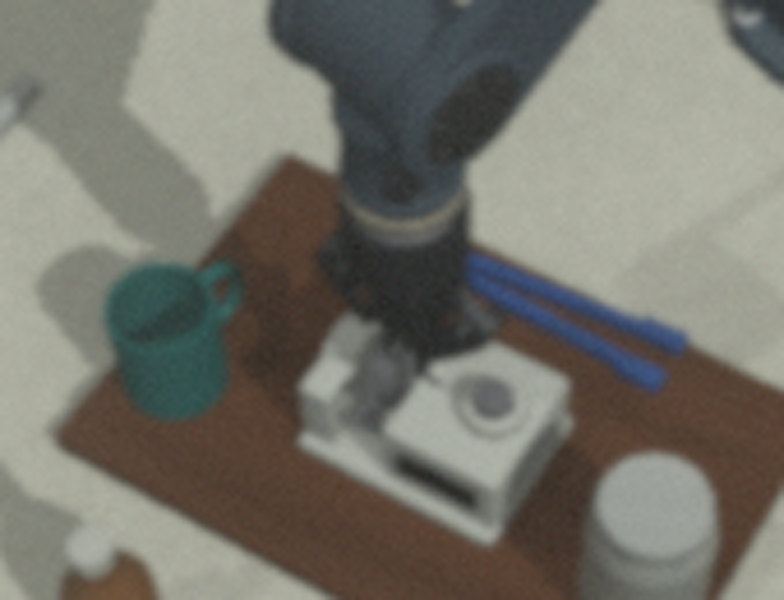

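The scene picture shows the hand above the block at crop (430,340), with nothing disturbed. I'll go down gently.

Call:
move_arm([
  [[0,0,4],0],
  [[0,0,4],0],
  [[0,0,2],0],
  [[0,0,0],0],
  [[0,0,0],0],
])

```text
time: 3.87
position: [0.5691, -0.0369, 0.1112]
ee_rot: [-0.0, -0.026, 1.0, 0.0]
ft_force: [0.9, -0.6, -0.5]
opening: 0.006
gripper_force: 0.0
```

Call:
move_arm([
  [[0,0,1.5],0],
  [[0,0,0],0],
  [[0,0,0],0],
])

```text
time: 4.12
position: [0.5693, -0.0368, 0.1098]
ee_rot: [-0.0, -0.026, 1.0, 0.0]
ft_force: [0.3, 0.2, -0.6]
opening: -0.002
gripper_force: 0.0
```

Call:
move_arm([
  [[0,0,1.5],0],
  [[0,0,0],0],
  [[0,0,0],0],
])

```text
time: 4.37
position: [0.5692, -0.0368, 0.1083]
ee_rot: [-0.0, -0.026, 1.0, 0.0]
ft_force: [0.3, 0.6, 0.2]
opening: 0.001
gripper_force: 0.0
```

Call:
move_arm([
  [[0,0,1.5],0],
  [[0,0,0],0],
  [[0,0,0],0],
])

```text
time: 4.62
position: [0.5692, -0.0368, 0.1068]
ee_rot: [-0.0, -0.026, 1.0, 0.0]
ft_force: [-0.7, -0.3, 0.6]
opening: 0.003
gripper_force: 0.0
```

Call:
move_arm([
  [[0,0,1],0],
  [[0,0,0],0],
  [[0,0,0],0],
])

```text
time: 4.87
position: [0.5692, -0.0368, 0.1059]
ee_rot: [-0.0, -0.026, 1.0, 0.0]
ft_force: [0.2, 0.5, -0.5]
opening: -0.002
gripper_force: 0.0
```

Call:
move_arm([
  [[0,0,1],0],
  [[0,0,0],0],
  [[0,0,0],0],
])

```text
time: 5.12
position: [0.5692, -0.0368, 0.1048]
ee_rot: [-0.0, -0.026, 1.0, 0.0]
ft_force: [0.7, -0.4, -0.6]
opening: -0.0
gripper_force: 0.0
```

Call:
move_arm([
  [[0,0,1],0],
  [[0,0,0],0],
  [[0,0,0],0],
])

```text
time: 5.37
position: [0.5692, -0.0369, 0.1038]
ee_rot: [-0.0, -0.026, 1.0, 0.0]
ft_force: [0.6, 0.1, 0.8]
opening: -0.0
gripper_force: 0.0
```

Call:
move_arm([
  [[0,0,1],0],
  [[0,0,0],0],
  [[0,0,0],0],
])

```text
time: 5.62
position: [0.5693, -0.0368, 0.1029]
ee_rot: [-0.0, -0.026, 1.0, 0.0]
ft_force: [-0.0, -0.7, 0.2]
opening: -0.002
gripper_force: 0.0
```

Call:
move_arm([
  [[0,0,1],0],
  [[0,0,0],0],
  [[0,0,0],0],
])

```text
time: 5.87
position: [0.5692, -0.0368, 0.1018]
ee_rot: [-0.0, -0.026, 1.0, 0.0]
ft_force: [1.1, 0.3, -0.5]
opening: -0.0
gripper_force: 0.0
```

Call:
move_arm([
  [[0,0,1.5],0],
  [[0,0,0],0],
  [[0,0,0],0],
])

```text
time: 6.12
position: [0.5692, -0.0368, 0.1003]
ee_rot: [-0.0, -0.026, 1.0, 0.0]
ft_force: [-0.5, -0.0, -0.3]
opening: -0.002
gripper_force: 0.0
```

Call:
move_arm([
  [[0,0,1.5],0],
  [[0,0,0],0],
  [[0,0,0],0],
])

```text
time: 6.37
position: [0.5692, -0.0368, 0.0988]
ee_rot: [-0.0, -0.026, 1.0, 0.0]
ft_force: [-1.0, -0.1, -0.7]
opening: 0.006
gripper_force: 0.0
```

```bash
python3 - <<'E'
from h import *
s=get_state();print(s['time'],s['position'].round(4),s['ft_force'].round(2),s['wrist_torque'].round(2))
a=camera('wrist')[:,:,::-1];cv2.imwrite('pics/w3f.png',a);cv2.imwrite('pics/w3.png',cv2.resize(a[140:300,170:350],(675,600),interpolation=cv2.INTER_CUBIC))
E
```

```text
6.3667 [ 0.5692 -0.0368  0.0988] [-1.03 -0.06 -0.66] [ 0.   -0.01  0.02]
```

View pics/w3.png

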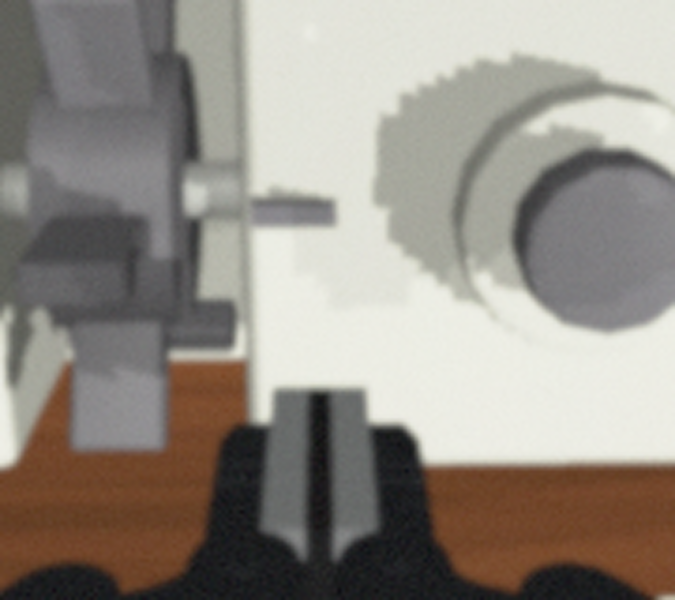

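The wrist crop shows the shut tips at crop (320,388), pixel (255,243.5). They are still clear of the block, with no contact force, so the tip is shorter than I assumed. I'll keep going down until I feel contact.

Call:
move_arm([
  [[0,0,1],0],
  [[0,0,1],0],
  [[0,0,0],0],
])

```text
time: 6.67
position: [0.5692, -0.0368, 0.0967]
ee_rot: [-0.0, -0.026, 1.0, 0.0]
ft_force: [-0.4, 0.3, 0.0]
opening: 0.001
gripper_force: 0.0
```

Call:
move_arm([
  [[0,0,1],0],
  [[0,0,1],0],
  [[0,0,0],0],
])

```text
time: 6.92
position: [0.5692, -0.0368, 0.0947]
ee_rot: [-0.0, -0.026, 1.0, 0.0]
ft_force: [0.3, -0.2, -0.1]
opening: 0.004
gripper_force: 0.0
```

Call:
move_arm([
  [[0,0,1],0],
  [[0,0,1],0],
  [[0,0,0],0],
])

```text
time: 7.17
position: [0.5692, -0.0368, 0.0927]
ee_rot: [-0.0, -0.026, 1.0, 0.0]
ft_force: [0.8, 0.5, 0.3]
opening: 0.003
gripper_force: 0.0
```

```bash
python3 - <<'E'
from h import *
s=get_state();P=s['position'];p=camera_params('scene')
a=camera('scene')[:,:,::-1].copy()
c=cv2.resize(a[150:225,200:300],(800,600),interpolation=cv2.INTER_CUBIC)
for z,col in((.014,(0,0,255)),(-.005,(0,255,0)),(-.026,(255,0,0))):
    q=(proj(p,P-[0,0,z])-[200,150]+.5)*8;print(z,q);cv2.circle(c,tuple(int(v) for v in q),4,col,1)
cv2.imwrite('pics/s3.png',c);print(s['joint_pos'].round(3))
E
```

```text
0.014 [320.8 414.4]
-0.005 [319.2 388.8]
-0.026 [318.4 359.2]
[-0.26   0.612  1.671  0.     0.859 -1.882]
```

View pics/s3.png

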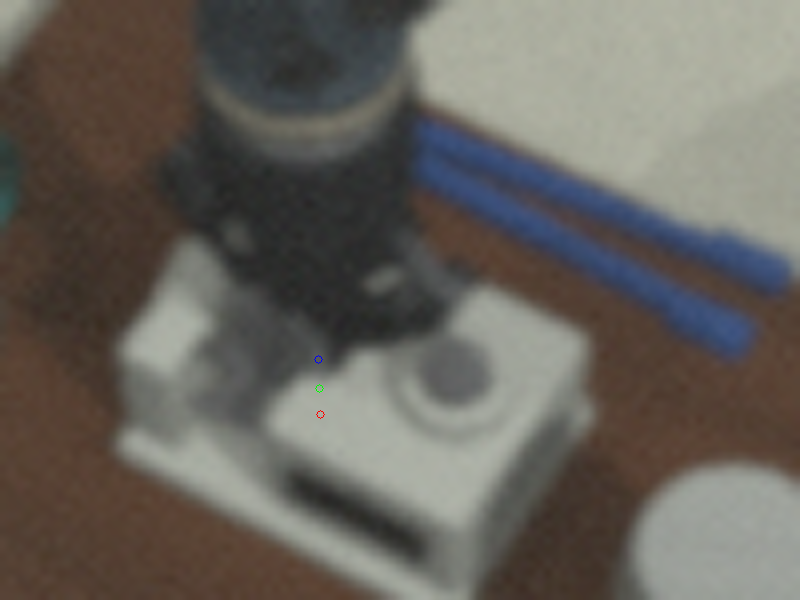

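The scene crop shows the visible tip at about (345,365), clearly above the expected mark at (321,414). Both views put the shut tip about 26 mm behind the TCP. I'll combine the two views, and check that the knuckles stay clear of the button.

```bash
python3 - <<'E'
from h import *
s=get_state();P=s['position'];p=camera_params('scene');Rt=R.from_quat(np.roll(s['ee_rot'],-1)).as_matrix()
f=lambda X:((proj(p,X)-[200,150]+.5)*8).round(0)
for w in(3,6,9,11):
    z=(84.5-w)/.5266-165.5
    print('halfw',w,'tipz',round(z,1),'far corners',[f(P+Rt@np.array([-w,y,z])/1e3) for y in(-9,9)],'near',[f(P+Rt@np.array([w,y,z])/1e3) for y in(-9,9)])
for zz in(-35,-45,-55,-65):print('knuckle z',zz,[f(P+Rt@np.array([x,y,zz])/1e3).tolist() for x in(-11,0) for y in(35,42)])
c=cv2.imread('pics/s3.png');g=cv2.cvtColor(c,6)
print('grey col along x=345',[int(g[y,345]) for y in range(330,400,6)],'x=330',[int(g[y,330]) for y in range(340,410,6)])
E
```

```text
halfw 3 tipz -10.7 far corners [array([295., 376.]), array([335., 397.])] near [array([303., 364.]), array([343., 386.])]
halfw 6 tipz -16.4 far corners [array([290., 374.]), array([330., 394.])] near [array([307., 350.]), array([347., 372.])]
halfw 9 tipz -22.1 far corners [array([285., 371.]), array([326., 393.])] near [array([311., 337.]), array([351., 358.])]
halfw 11 tipz -25.9 far corners [array([282., 370.]), array([322., 391.])] near [array([314., 328.]), array([354., 349.])]
knuckle z -35 [[382.0, 410.0], [398.0, 418.0], [397.0, 388.0], [413.0, 397.0]]
knuckle z -45 [[381.0, 395.0], [398.0, 404.0], [397.0, 374.0], [413.0, 382.0]]
knuckle z -55 [[381.0, 381.0], [397.0, 390.0], [397.0, 359.0], [413.0, 368.0]]
knuckle z -65 [[380.0, 366.0], [397.0, 375.0], [396.0, 345.0], [413.0, 353.0]]
grey col along x=345 [43, 43, 48, 61, 77, 96, 117, 134, 148, 159, 165, 167] x=330 [56, 60, 62, 66, 78, 96, 124, 150, 165, 170, 172, 171]
```

Call:
move_arm([
  [[-8,-3,0],0],
  [[-7,-3,0],0],
  [[0,0,3],0],
  [[0,0,3],0],
  [[0,0,0],0],
])

```text
time: 7.63
position: [0.584, -0.042, 0.0861]
ee_rot: [-0.001, -0.026, 1.0, 0.0]
ft_force: [-0.2, 0.4, 1.1]
opening: -0.0
gripper_force: 0.0
```

Call:
move_arm([
  [[0,0,1],0],
  [[0,0,1],0],
  [[0,0,0],0],
])

```text
time: 7.88
position: [0.5842, -0.0419, 0.0846]
ee_rot: [-0.0, -0.026, 1.0, 0.0]
ft_force: [-0.4, 0.5, -0.5]
opening: 0.003
gripper_force: 0.0
```

Call:
move_arm([
  [[0,0,1],0],
  [[0,0,1],0],
  [[0,0,0],0],
])

```text
time: 8.13
position: [0.5844, -0.042, 0.0828]
ee_rot: [-0.0, -0.026, 1.0, 0.0]
ft_force: [-0.8, -0.2, -0.8]
opening: 0.006
gripper_force: 0.0
```

Call:
move_arm([
  [[0,0,1],0],
  [[0,0,1],0],
  [[0,0,0],0],
])

```text
time: 8.38
position: [0.5844, -0.042, 0.0807]
ee_rot: [-0.0, -0.026, 1.0, 0.0]
ft_force: [0.1, 0.0, -1.0]
opening: 0.001
gripper_force: 0.0
```

Call:
move_arm([
  [[0,0,1],0],
  [[0,0,1],0],
  [[0,0,0],0],
])

```text
time: 8.63
position: [0.5845, -0.042, 0.0787]
ee_rot: [-0.0, -0.026, 1.0, 0.0]
ft_force: [0.3, 0.9, -0.4]
opening: -0.002
gripper_force: 0.0
```

Call:
move_arm([
  [[0,0,1],0],
  [[0,0,1],0],
  [[0,0,0],0],
])

```text
time: 8.88
position: [0.5845, -0.042, 0.0767]
ee_rot: [-0.0, -0.026, 1.0, 0.0]
ft_force: [0.2, -1.4, 0.2]
opening: 0.0
gripper_force: 0.0
```

Call:
move_arm([
  [[0,0,1],0],
  [[0,0,1],0],
  [[0,0,0],0],
])

```text
time: 9.13
position: [0.5844, -0.042, 0.0747]
ee_rot: [-0.0, -0.026, 1.0, 0.0]
ft_force: [-0.0, -0.5, 0.6]
opening: -0.001
gripper_force: 0.0
```

Call:
move_arm([
  [[0,0,1],0],
  [[0,0,1],0],
  [[0,0,0],0],
])

```text
time: 9.38
position: [0.5844, -0.042, 0.0727]
ee_rot: [-0.0, -0.026, 1.0, 0.0]
ft_force: [-0.9, 0.2, 0.7]
opening: 0.001
gripper_force: 0.0
```

```bash
python3 - <<'E'
from h import *
s=get_state();print(s['time'],s['position'].round(4),s['ft_force'].round(2),s['wrist_torque'].round(3))
a=camera('wrist')[:,:,::-1];b=camera('scene')[:,:,::-1]
c=np.zeros((600,800,3),np.uint8);c[:,:400]=cv2.resize(a[150:300,205:305],(400,600),interpolation=cv2.INTER_CUBIC);c[:,400:]=cv2.resize(b[150:225,215:265],(400,600),interpolation=cv2.INTER_CUBIC)
cv2.imwrite('pics/c4.png',c)
E
```

```text
9.3833 [ 0.5844 -0.042   0.0727] [-0.9   0.23  0.68] [-0.019  0.01   0.029]
```

View pics/c4.png

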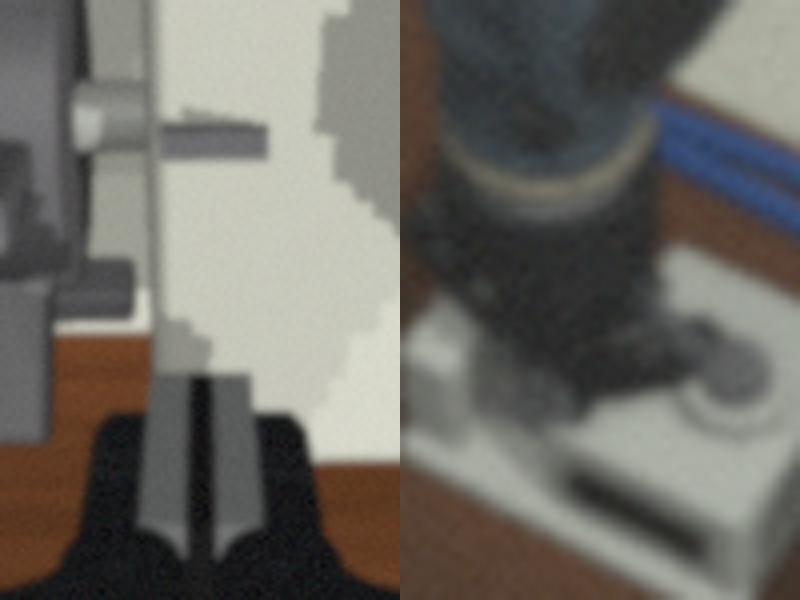

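The left half shows the tip's shadow now close under the tip, so contact is near. With the stated 22 mm pads, the wrist view puts the tip about 26 mm behind the TCP. The lack of contact at TCP z = 0.0727 also means it is at least 19 mm behind. That is enough to act on: tip 35 mm above the axle means TCP z of about 0.089, and the error goes only towards too high, which is harmless. I'll move behind the top tooth.

Call:
move_arm([
  [[0,0,-30],0],
  [[10,-15,-2],0],
  [[10,-15,0],0],
  [[0,0,0],0],
  [[0,0,0],0],
])

```text
time: 9.9
position: [0.5659, -0.0735, 0.1051]
ee_rot: [0.0, -0.025, 1.0, 0.0]
ft_force: [-0.1, 0.3, 0.6]
opening: 0.002
gripper_force: 0.0
```

Call:
move_arm([
  [[0,0,8],0],
  [[0,0,6],0],
  [[0,0,0],0],
  [[0,0,0],0],
])

```text
time: 10.23
position: [0.5657, -0.0723, 0.0898]
ee_rot: [-0.001, -0.026, 1.0, 0.0]
ft_force: [-0.5, 0.5, 0.1]
opening: -0.0
gripper_force: 0.0
```

Call:
move_arm([
  [[6,0,0],0],
  [[6,0,0],0],
  [[6,0,0],0],
  [[5,0,0],0],
])

```text
time: 10.57
position: [0.5428, -0.0742, 0.0911]
ee_rot: [0.0, -0.026, 1.0, -0.0]
ft_force: [1.3, -0.6, -0.1]
opening: 0.002
gripper_force: 0.5
```

Call:
move_arm([
  [[6,0,0],0],
  [[6,0,0],0],
  [[6,0,0],0],
  [[6,0,0],0],
  [[0,0,0],0],
])

```text
time: 10.98
position: [0.5168, -0.0751, 0.0907]
ee_rot: [-0.001, -0.025, 1.0, 0.0]
ft_force: [-1.5, 0.2, 0.5]
opening: -0.002
gripper_force: 0.0
```

```bash
python3 - <<'E'
from h import *
s=get_state();print(s['time'],s['position'].round(4),s['ft_force'].round(2))
im=camera('wrist')[:,:,::-1];cv2.imwrite('pics/w5.png',im)
p=camera_params('wrist');c,sn=np.cos(.052),np.sin(.052);O=np.array([.542,-.0745,.02]);M=np.array([[c,-sn,0],[sn,c,0],[0,0,1]])
for n,q in dict(up=(0,0,105),far60=(39,0,82),near60=(-39,0,82)).items():print(n,proj(p,O+M@np.array(q)/1e3))
E
```

```text
10.9833 [ 0.5168 -0.0751  0.0907] [-1.54  0.16  0.54]
up [255.  308.6]
far60 [255.  333.5]
near60 [254.8 225.6]
```

Call:
move_arm([
  [[0,0,-35],0],
  [[-10,0,-35],0],
  [[-17,3,-35],0],
  [[-17,3,-35],0],
  [[0,0,0],0],
])

```text
time: 11.45
position: [0.571, -0.0686, 0.239]
ee_rot: [0.009, -0.026, 1.0, -0.003]
ft_force: [0.7, 0.1, 1.2]
opening: 0.001
gripper_force: 0.0
```

Call:
move_arm([
  [[0,0,0],0],
  [[0,0,0],0],
])

```text
time: 11.62
position: [0.5621, -0.0669, 0.2304]
ee_rot: [-0.001, -0.026, 1.0, 0.0]
ft_force: [-0.3, 0.1, -0.7]
opening: 0.003
gripper_force: 0.0
```

```bash
cat > wid.py <<'E'
from h import *
import sys
s=get_state();p=camera_params('wrist');im=camera('wrist')[:,:,::-1];cv2.imwrite(sys.argv[1],im)
print(s['time'],s['position'].round(4))
c,sn=np.cos(.052),np.sin(.052);O=np.array([.542,-.0745,.02]);M=np.array([[c,-sn,0],[sn,c,0],[0,0,1]])
for n,q in dict(up=(0,0,105),far60=(39,0,82),far120=(39,0,38),gapL=(0,-21,72),gapR=(0,21,72),btn=(0,78,94)).items():print(n,proj(p,O+M@np.array(q)/1e3))
for f in('pics/w1.png',sys.argv[1]):
    g=cv2.GaussianBlur(cv2.imread(f),(3,3),0).max(2);print(f)
    for r in range(122,212,3):print(r,''.join('%4d'%v for v in g[r,232:276:2]))
E
python3 wid.py pics/w6.png
```

```text
11.6167 [ 0.5621 -0.0669  0.2304]
up [248.2 169.5]
far60 [248.9 200.4]
far120 [249.6 188.3]
gapL [228.9 162.3]
gapR [268.8 162.3]
btn [327.9 166.9]
pics/w1.png
122  142 146 164 169 170 170 167 167 171 167 163 162 162 165 168 168 168 168 159 125 141 206
125  130 142 164 170 170 168 150 123 118 116 112 111 112 128 160 168 168 168 158 123 143 208
128  135 139 163 170 170 161 126 100 100 100  99  98  99 117 154 167 168 168 158 123 142 209
131  136 127 160 168 169 157 128 127 127 129 131 130 131 134 155 168 170 167 157 123 145 211
134  143 125 160 169 167 156 127 126 128 127 128 127 128 133 155 168 169 169 157 123 146 211
137  147 123 157 168 169 159 128 124 126 127 127 128 127 132 153 167 168 169 158 123 146 211
140  152 121 156 169 166 146 119 122 126 124 127 127 127 127 137 155 167 167 157 123 145 212
143  154 120 154 167 156 113 100 121 125 126 125 126 126 122 103 132 164 168 156 122 147 212
146  146 117 152 167 153 111 101 120 125 124 126 124 124 119 107 133 164 167 156 124 148 213
149  138 115 152 167 156 122 110 114 114 114 113 112 112 109 110 136 163 168 156 123 148 214
152  140 1
[... 3951 characters left out ...]
2 142 141 147 192 220 212 194 179 139 150 214 235
191  153 191 229 235 235 217 157 140 140 142 140 141 147 197 232 234 229 220 166 155 215 235
194  156 177 173 169 169 158 132 127 126 126 127 127 129 152 170 174 176 196 178 161 216 235
197  167 139 131 139 140 140 139 140 142 142 141 143 143 143 143 143 142 143 137 157 217 235
200  184 132 126 132 132 133 132 133 133 132 131 132 131 131 131 131 131 128 127 158 218 236
203  180 129 119 118 117 116 117 117 118 117 116 115 116 117 115 116 117 119 123 158 219 235
206  147 122 119 119 119 119 120 120 124 124 123 124 124 124 123 123 125 126 127 143 182 198
209  123 122 124 123 124 124 124 124 124 124 125 124 123 124 124 124 124 123 124 123 125 126
```

It worked. The new view has a 34 px wide grey bar at rows 194–200, columns 234–268, so the crossbar is now at 60°, one click short, and the timer has barely shifted. Same flick once more.

Call:
move_arm([
  [[-4,-7,40],0],
  [[0,0,40],0],
  [[0,0,35],0],
  [[0,0,10],0],
  [[0,0,0],0],
])

```text
time: 12.08
position: [0.5631, -0.073, 0.1016]
ee_rot: [-0.005, -0.025, 1.0, 0.002]
ft_force: [-0.3, -0.0, 0.1]
opening: -0.0
gripper_force: 0.0
```

Call:
move_arm([
  [[0,0,0],0],
  [[0,0,0],0],
])

```text
time: 12.25
position: [0.5684, -0.0745, 0.1074]
ee_rot: [0.001, -0.026, 1.0, -0.001]
ft_force: [-0.3, -0.6, -0.2]
opening: -0.001
gripper_force: 0.0
```

Call:
move_arm([
  [[0,0,8],0],
  [[0,0,7],0],
  [[0,0,0],0],
  [[0,0,0],0],
  [[0,0,0],0],
])

```text
time: 12.67
position: [0.5673, -0.074, 0.0912]
ee_rot: [0.0, -0.026, 1.0, -0.0]
ft_force: [-0.4, -0.1, -0.3]
opening: -0.004
gripper_force: 0.0
```

Call:
move_arm([
  [[6,0,0],0],
  [[6,0,0],0],
  [[6,0,0],0],
  [[6,0,0],0],
])

```text
time: 13.0
position: [0.5431, -0.0754, 0.0912]
ee_rot: [0.001, -0.026, 1.0, -0.0]
ft_force: [1.2, -0.3, -0.9]
opening: -0.003
gripper_force: 0.6
```

Call:
move_arm([
  [[6,0,0],0],
  [[6,0,0],0],
  [[6,0,0],0],
  [[6,0,0],0],
  [[2,0,0],0],
])

```text
time: 13.42
position: [0.5153, -0.0763, 0.0907]
ee_rot: [-0.001, -0.026, 1.0, 0.0]
ft_force: [-0.3, 0.6, 0.2]
opening: -0.002
gripper_force: 0.0
```

Call:
move_arm([
  [[0,0,0],0],
  [[0,0,-20],0],
  [[0,0,-40],0],
  [[-10,0,-35],0],
  [[-17,3,-25],0],
])

```text
time: 13.83
position: [0.544, -0.0726, 0.2138]
ee_rot: [0.001, -0.025, 1.0, -0.0]
ft_force: [1.2, 0.5, -0.6]
opening: -0.0
gripper_force: 0.0
```

Call:
move_arm([
  [[-17,3,-20],0],
  [[0,0,0],0],
  [[0,0,0],0],
  [[0,0,0],0],
])

```text
time: 14.17
position: [0.5593, -0.0679, 0.2296]
ee_rot: [-0.002, -0.026, 1.0, 0.0]
ft_force: [-0.9, -0.4, -0.9]
opening: 0.003
gripper_force: 0.0
```

```bash
python3 wid.py pics/w7.png|head -8; python3 - <<'E'
import cv2
a=cv2.imread('pics/w7.png')[95:225,195:370];cv2.imwrite('pics/w7c.png',cv2.resize(a,(787,585),interpolation=cv2.INTER_CUBIC))
E
```

```text
14.1667 [ 0.5593 -0.0679  0.2296]
up [249.1 172.8]
far60 [249.7 203.3]
far120 [250.2 191. ]
gapL [229.7 165.3]
gapR [269.5 165.3]
btn [328.6 170.1]
pics/w1.png
```

View pics/w7c.png

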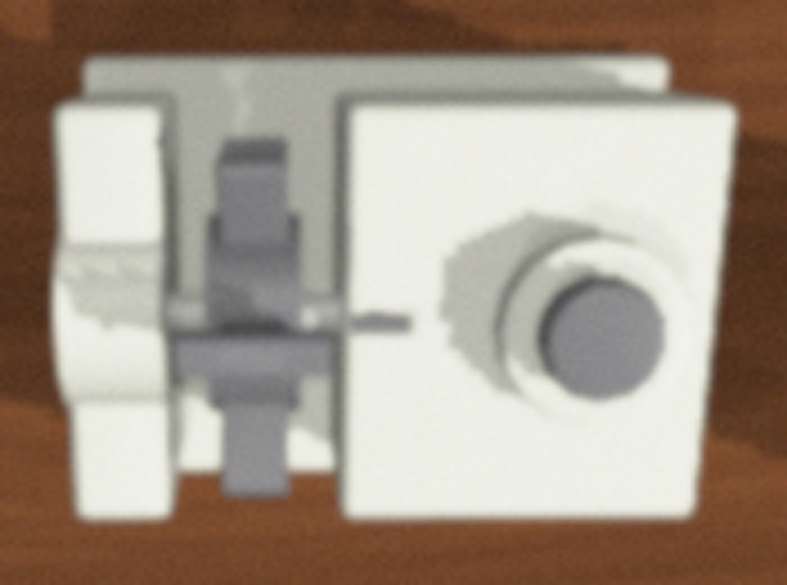

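The crossbar stands straight up, at crop (252,355). The button is at crop (602,338), pixel (329,170), as predicted, so it lies at about (0.538, 0.003). I'll move over it and press.

Call:
move_arm([
  [[9,36,0],0],
  [[9,36,0],0],
  [[0,0,40],0],
  [[0,0,40],0],
  [[0,0,25],0],
])

```text
time: 14.63
position: [0.5352, 0.0039, 0.1221]
ee_rot: [-0.003, -0.026, 1.0, 0.001]
ft_force: [-0.6, -0.4, 0.7]
opening: 0.003
gripper_force: 0.0
```

Call:
move_arm([
  [[0,0,10],0],
  [[0,0,10],0],
  [[0,0,0],0],
  [[0,0,0],0],
  [[0,0,0],0],
])

```text
time: 15.05
position: [0.5404, 0.0022, 0.1071]
ee_rot: [0.001, -0.025, 1.0, -0.0]
ft_force: [-0.4, -0.4, 0.1]
opening: -0.001
gripper_force: 0.0
```

Call:
move_arm([
  [[1,0,8],0],
  [[0,0,6],0],
  [[0,0,0],0],
  [[0,0,0],0],
])

```text
time: 15.38
position: [0.5379, 0.0027, 0.0917]
ee_rot: [-0.0, -0.026, 1.0, 0.0]
ft_force: [-0.7, -0.5, -0.1]
opening: -0.001
gripper_force: 0.0
```

Call:
move_arm([
  [[0,0,2],0],
  [[0,0,2],0],
  [[0,0,0],0],
  [[0,0,0],0],
])

```text
time: 15.72
position: [0.5386, 0.0025, 0.0882]
ee_rot: [0.0, -0.026, 1.0, -0.0]
ft_force: [0.0, -0.2, 2.7]
opening: -0.002
gripper_force: 1.2
```

Call:
move_arm([
  [[0,0,2],0],
  [[0,0,0],0],
  [[0,0,0],0],
])

```text
time: 15.97
position: [0.5386, 0.0026, 0.0861]
ee_rot: [0.0, -0.026, 1.0, -0.0]
ft_force: [0.4, -0.0, 3.3]
opening: 0.003
gripper_force: 1.8
```

Call:
move_arm([
  [[0,0,2],0],
  [[0,0,0],0],
  [[0,0,0],0],
])

```text
time: 16.22
position: [0.5386, 0.0025, 0.0842]
ee_rot: [0.0, -0.026, 1.0, -0.0]
ft_force: [0.0, -0.5, 5.7]
opening: -0.001
gripper_force: 2.6
```

Call:
move_arm([
  [[0,0,1],0],
  [[0,0,0],0],
  [[0,0,0],0],
])

```text
time: 16.47
position: [0.5386, 0.0025, 0.0841]
ee_rot: [0.001, -0.026, 1.0, -0.0]
ft_force: [-2.0, -0.5, 10.9]
opening: 0.002
gripper_force: 5.7
```

Call:
move_arm([
  [[0,0,1],0],
  [[0,0,0],0],
  [[0,0,0],0],
])

```text
time: 16.72
position: [0.5387, 0.0025, 0.0839]
ee_rot: [0.001, -0.026, 1.0, -0.0]
ft_force: [-2.9, 0.4, 18.3]
opening: 0.004
gripper_force: 8.8
```

The button is on its stop: the position stopped at 0.084 while the force rose to 18 N. I'll release it and go up clear.

Call:
move_arm([
  [[0,0,-4],0],
  [[0,0,-8],0],
  [[0,0,-30],0],
  [[0,0,-40],0],
  [[0,0,-40],0],
])

```text
time: 17.13
position: [0.5365, 0.0029, 0.2038]
ee_rot: [-0.003, -0.026, 1.0, 0.001]
ft_force: [1.3, -0.7, 0.5]
opening: 0.002
gripper_force: 0.0
```

Call:
move_arm([
  [[-10,-35,-12],0],
  [[-11,-35,-12],0],
  [[0,0,0],0],
  [[0,0,0],0],
  [[0,0,0],0],
])

```text
time: 17.55
position: [0.5616, -0.0659, 0.227]
ee_rot: [-0.001, -0.025, 1.0, 0.001]
ft_force: [0.0, 0.2, 0.0]
opening: -0.003
gripper_force: 0.0
```

```bash
python3 wid.py pics/w8.png|head -7; python3 - <<'E'
import cv2,numpy as np
for f in('w7','w8'):
    g=cv2.GaussianBlur(cv2.imread(f'pics/{f}.png'),(3,3),0).max(2)
    w=[(r,int((g[r,232:272]<150).sum())) for r in range(158,210,2)];print(f,w)
    b=(g[150:195,305:350]<155).astype('uint8');n,l,s,c=cv2.connectedComponentsWithStats(b);k=1+s[1:,4].argmax();print('dark blob',s[k].tolist(),(c[k]+[305,150]).round(1))
E
```

```text
17.55 [ 0.5616 -0.0659  0.227 ]
up [246.9 171. ]
far60 [247.8 202. ]
far120 [248.5 189.7]
gapL [227.5 163.6]
gapR [267.8 163.5]
btn [327.4 168.2]
w7 [(158, 30), (160, 32), (162, 24), (164, 22), (166, 27), (168, 40), (170, 40), (172, 39), (174, 39), (176, 39), (178, 35), (180, 28), (182, 24), (184, 23), (186, 17), (188, 14), (190, 14), (192, 13), (194, 12), (196, 11), (198, 12), (200, 21), (202, 36), (204, 37), (206, 37), (208, 37)]
dark blob [9, 6, 27, 27, 575] [327.1 169. ]
w8 [(158, 30), (160, 22), (162, 21), (164, 24), (166, 39), (168, 38), (170, 38), (172, 23), (174, 24), (176, 36), (178, 28), (180, 26), (182, 24), (184, 20), (186, 17), (188, 15), (190, 15), (192, 12), (194, 11), (196, 11), (198, 14), (200, 36), (202, 36), (204, 37), (206, 37), (208, 38)]
dark blob [8, 4, 27, 27, 585] [326.  167.2]
```

The crossbar is still up, with the wide bar at rows 166–176. The button face appears at the same size and position as before the press, and the hand is clear. I'll hand the job in.

```bash
python3 -c "
from plant import *
print(finish_job())"
```

```text
the job is handed in; nothing more can be done
None
```

I flicked the white timer's wheel two clicks, so its crossbar tooth stands straight up, then pressed the start button to its stop and released it. I left the hand clear and handed the job in at about 17.6 s of the 38 s allowed; no verdict came back.

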